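Retrieve the comb from under the clamp-on shelf

TASK

The green comb has slipped into the closed tray under the deck of the clamp-on basin shelf, and the only way out is the rectangular opening in the deck, which is shorter than the comb. Take the comb by its handle, tilt it and draw it out slantwise through the opening, handle end first, and finish still holding it still in the air, the whole comb well clear above the shelf and its guard rail and touching nothing but the gripper. Leave everything else standing where it is.

Things in the scene. Friction and masses are not known exactly. Their poses are not given: they have to be found in the camera images.
- comb: Green plastic comb lying flat in the tray, 180 mm long, 6 thick, about 30 g. Origin mid-length and mid-width on its underside; x towards the handle end, z up. Handle 18 mm wide from x = +10 to +90; toothed head 30 wide (solid to touch) from -90 to +10. At the start it lies within 10 deg of the shelf's x; most of the handle is below the opening, the head is hidden under the slats.
- comb_handle_end (a point): Middle of the comb's handle end face (comb x = +90 mm, mid-thickness).
- comb_tooth_end (a point): Middle of the comb's toothed end face (comb x = -90 mm, mid-thickness).
- shelf: Fixed level aluminium shelf clamped to the edge of a ceramic basin, yawed up to 20 deg. Origin on the deck's top face, 115 mm above the counter; x away from the robot to the guard rail, y to the basin, z up. Deck 4 mm thick, x -205 to +70, y -105 to +200 mm. Basin 440 x 360 mm, 108 high, from y = +85 on; its tap, 220 high, stands at y = +465.
- opening (a point): Centre of the rectangular opening in the deck, at the deck's top face (shelf x = -5 mm, y = 0). It measures 110 mm along the shelf's x (shelf x -60 to +50) and 130 mm along y (-65 to +65). On the robot's side of it the deck over the tray is slats along x with 8 mm gaps.
- tray_floor (a point): Point on the tray's floor below the centre of the opening, 46 mm below the deck's top face. The tray is closed on all sides: clear height 42 mm under the deck, inside from shelf x -186 to +56 mm and y -70 to +70 mm.
- guard_rail (a point): Top of the steel guard rail, 30 mm above the deck's top face: a 6 mm thick bar along the shelf's y at shelf x = +60 mm (10 mm beyond the opening's far edge), from y -98 to +193 mm. This point is at y = 0.
- mug: White ceramic tooth mug, 72 mm across, 90 mm tall, handle at its +y, standing on the basin side of the deck. Origin under its centre. Leave alone.
- denture_cup: Clear denture cup with snap lid, 68 mm across, 58 mm tall, on the basin side of the deck. Origin under its centre. Leave alone.
- jar: Tiny capped glass jar of tablets, 30 mm across, 38 mm tall, at the deck's near corner away from the basin. Origin under its centre. Leave alone.
- scraper: Steel tongue scraper, 132 mm long, 26 mm wide, 4 mm thick, lying along x on the deck between opening and mug. Origin near its middle on the underside. Leave alone.
- soap_bottle: Amber glass soap bottle, 60 mm across, 160 mm tall, on the counter right of the shelf. Origin under its centre. Leave alone.
- nail_brush: Wooden nail brush, 90 x 38 x 28 mm, on the counter right of the shelf. Origin under its centre. Leave alone.
- pill_box: White weekly pill box with clear lids, 120 x 35 x 23 mm, on the counter right of the shelf. Origin under its centre. Leave alone.
There are look-alikes about, which are no part of the job. Of the things shaped like the comb, the green one is meant.

How it is judged (in metres and radians):
On the way:
1. The gripped comb slants through the opening: handle end well above the deck, toothed end still below it (z of comb_handle_end in the frame of shelf above 0.045 m and z of comb_tooth_end in the frame of shelf below -0.004 m and contact force between the fingers and comb above 0.3 N), for 0.1 s.
At the end, for the whole second after the job is handed in: Both ends of the comb are at least 40 mm above the deck's top face (so 10 mm above the guard rail), the comb is gripped by the fingers (over 0.3 N), moves slower than 30 mm/s, and touches neither the shelf nor any other object (z of each of comb_handle_end, comb_tooth_end in the frame of shelf above 0.04 m and contact force between the fingers and comb above 0.3 N and linear speed of comb below 0.03 m/s and contact force between comb and shelf below 0.05 N and contact force between comb and mug below 0.05 N and contact force between comb and denture_cup below 0.05 N and contact force between comb and jar below 0.05 N and contact force between comb and scraper below 0.05 N and contact force between comb and soap_bottle below 0.05 N and contact force between comb and nail_brush below 0.05 N and contact force between comb and pill_box below 0.05 N); the arm keeps its last pose, push and grip.
It fails at once if Another object is shoved (over 30 mm) or tipped (over 0.5 rad) (distance of any of mug, denture_cup, jar, scraper, soap_bottle, nail_brush, pill_box from where it was at the start of the episode above 0.03 m or angle between any of mug, denture_cup, jar, scraper, soap_bottle, nail_brush, pill_box's own z axis and vertical above 0.5 rad).
It also fails if it takes over 42 s, if anything falls off the work surface, if the arm or the gripper's body presses on something with over 40 N, if the wrist force passes 120 N, or if a joint passes its speed limit or range.

ROBOT

A 7-joint arm with a two-finger parallel gripper is mounted at the origin on the work surface. World frame = base frame: x ahead of the robot, y to its left, z up, the work surface at z = 0. Lengths are in mm, angles in rad, forces in N, time in s.
With the tool pointing down it reaches from about 400 to 900 mm from the base axis. Payload 5.5 kg.
Tool frame: the origin (TCP) lies at the very end of the fingers, on their centre line; the grasp point (between the pads) lies 19 mm behind it; z points along the fingers, y is the line along which they close (so a half turn about z gives the same grasp; the last joint's range is limited). The gripper opens to 85 mm and grips with 20 to 120 N. Pads are 22 mm wide; open, the fingers measure 114 mm over their backs; the gripper's body (76 mm by 85 mm) begins 54 mm behind the grasp point. The pads swing forward as they close: fully open they stand 13 mm farther back than shut.
Start: joints at [-0.903, 0.501, -0.427, 1.55, 0.221, 1.138, -0.21], TCP at [255.955, 597.484, 202.61] pointing down, gripper open.
Joint ranges: [-2.88, 2.88], [-0.31, 2.03], [-1.54, 1.56], [0.2, 2.42], [-1.41, 4.55], [0.19, 2.02], [-2.57, 2.57]. Speed limits (rad/s): [2.57, 2.57, 3.14, 3.14, 3.14, 3.14, 3.14].

INTERFACE

Orientations are given as a unit quaternion [x, y, z, w].
In Python, from rig import get_state, optics, job, search_frame, pinpoint gives the robot as it stands. The module is installed in compiled form; this text tells all that it offers.
- The arm moves only by the shell command python3 -m creep 'ROWS' [FORCE]. ROWS is JSON, one flat list of numbers, 7 for each row, row after row: the shift along the tool's x, y, z as a fraction of full scale, then the turn, a rotation vector about the tool's x, y, z as a fraction of full scale, then the opening, from 0 (shut) to 1 (fully open). In form: [tx, ty, tz, rx, ry, rz, gripper, tx, ty, tz, rx, ry, rz, gripper, ...]. A call has 1 to 12 rows; each row shifts and turns the commanded pose from where the row before left it, along the tool's axes as they then stand; what a row does not reach is not made up. Full scale, the value 1, is 2.5 cm for a shift and 5 degrees for a turn. A row lasts 1/12 s, in which the tool goes at most 41.7 mm and 7.16 degrees, less where a joint would pass 70% of its speed; a pose out of reach is approached as far as the arm can. A call with a number of a shift or a turn outside -1 to 1 is refused whole. A call with a gripper value outside its range is refused whole. The fingers move at their own pace and stop on an object; FORCE is the grip in N (left out, the last holds). Time passes only in rows, so rows that do not move let the fingers close. It gives the time, the measured TCP pose, the force, the opening and the grip force at its end, in the units of the state.
- get_state(): the state, without advancing time (a new reading comes with each control period).
- optics.camera(name): name is "scene" or "top" or "wrist"; returns the picture (400x640x3 uint8, red, green, blue); there is no depth.
- optics.camera_model(name): a dict with "K" (3x3 intrinsics, pixels), "world_from_camera" (4x4, takes a point from camera to world coordinates). Camera axes: x right, y up, looking along -z (the intrinsics and any distortion apply to the point x, -y, -z); pixel columns grow to the right and rows downward; lengths in mm; the calibration is good to about 2 mm. A picture is of the moment at which its call begins: read the wrist's pose just before it. camera_model takes no time and is no camera call; for the wrist camera it gives the pose at the moment of the call.
- job.job_done(): hands the job in; it is judged then, once.
Trained networks look in the newest picture that a camera, given by its name, has taken for a name from the list of things; names that differ only in an ending like _2 or _b are one class to them, and where a whole thing is asked for, a point or a joint stands for the part that bears it (a point fixed in the world has none). Each returns a list of dicts, best first, with "p" (0 to 1); they miss things now and then, are a little off and sometimes report something else, mostly with a low value. They report only what shows in the picture. A call takes as long as a camera call. They do not tell look-alikes from the thing itself.
- search_frame(thing, camera): "extent" ([left, top, width, height] in pixels, round what is visible of it).
- pinpoint(thing, camera): "location" ([column, row] in pixels: a listed point, or the origin of a listed thing).
The state is a dict: "clock": time; "joint_positions": joint angles; "qvel": joint speeds; "effort": joint torques, N m; "eef_pos": TCP position; "tool_rot": TCP orientation; "contact_force": force on the tool from outside, world axes, zero at the start; "torque": the same for the moment, N m; "opening": finger opening in mm; "grasp_force": force on a finger pad.
Only numpy, scipy, OpenCV 4.12 (cv2) and the standard library are available. Lean on these libraries where they do the work, as an engineer would, in place of code of your own. Each camera call takes 0.05 s, during which the arm holds its last target. There are 200 camera calls.

## Working session

There is one attempt and no reset: what is moved stays moved. The work goes in short steps, Python scripts to look and compute and a shell command to move; the robot and the scene stay as the last step left them, time stands still between calls to the robot, and variables do not carry over. Pictures are saved under pics/ and viewed, at most 10 in all, crops included, and the job is handed in when it is done.

```bash
mkdir -p pics
cat > h.py <<'E'
import numpy as np, cv2
from rig import get_state, optics, job, search_frame, pinpoint
from scipy.spatial.transform import Rotation as R
def snap(n,f):
    im=optics.camera(n); cv2.imwrite(f'pics/{f}.png',im[:,:,::-1]); return im
def ray(n,px):
    m=optics.camera_model(n); K=np.array(m['K']);T=np.array(m['world_from_camera'])
    d=np.linalg.inv(K)@[px[0],px[1],1]; d=np.array([d[0],-d[1],-d[2]])
    return T[:3,3],T[:3,:3]@d
def atz(n,px,z):
    o,d=ray(n,px); return o+d*(z-o[2])/d[2]
def proj(n,P):
    m=optics.camera_model(n); K=np.array(m['K']);T=np.array(m['world_from_camera'])
    p=T[:3,:3].T@(np.array(P)-T[:3,3]); q=K@[p[0],-p[1],-p[2]]; return q[:2]/q[2]
E
python3 - <<'E'
from h import *
np.set_printoptions(precision=1,suppress=True)
a=snap('top','top0');b=snap('scene','sc0')
print({k:optics.camera_model('top').get(k) for k in optics.camera_model('top')})
Z={'comb':69,'comb_handle_end':72,'opening':115,'guard_rail':145,'shelf':115,'tray_floor':69,'jar':115,'mug':115,'scraper':115}
for t in Z:
  for n in('top','scene'):
    for r in pinpoint(t,n)[:3]: print(t,n,round(r['p'],2),np.array(r['location']),atz(n,r['location'],Z[t]))
print(get_state())
cv2.imwrite('pics/both0.png',cv2.resize(np.vstack([a,b])[:,:,::-1],(480,600)))
E
```

```text
{'K': array([[453.4,   0. , 330.6],
       [  0. , 453.4, 200.2],
       [  0. ,   0. ,   1. ]]), 'world_from_camera': array([[   0.1,    1. ,   -0.2,  377. ],
       [  -1. ,    0.1,   -0. ,  -92.2],
       [  -0. ,    0.2,    1. , 1099.3],
       [   0. ,    0. ,    0. ,    1. ]])}
comb top 0.9 [296.9 257.3] [468.   -1.9  69. ]
comb top 0.82 [345.4 136.8] [770.1 -72.5  69. ]
comb scene 0.81 [237.3 269.4] [799. -12.  69.]
comb scene 0.73 [376.9 209.7] [473.5  -8.6  69. ]
comb_handle_end top 0.59 [305.1 221. ] [552.6  -7.8  72. ]
comb_handle_end top 0.59 [374.1 117.4] [ 828.1 -134.9   72. ]
comb_handle_end top 0.57 [453.1 297.8] [ 427.5 -358.7   72. ]
comb_handle_end scene 0.87 [347.1 227.5] [557.5   4.   72. ]
opening top 0.73 [302.2 238.3] [506.5 -10.9 115. ]
opening top 0.66 [303.3 233.6] [517.  -11.7 115. ]
opening scene 0.85 [361.2 199.6] [512.5 -18.4 115. ]
guard_rail top 0.95 [308.7 206. ] [573.6 -16.5 145. ]
guard_rail scene 0.77 [333.8 204.9] [583.5 -12.1 145. ]
shelf top 0.82 [305.5 231.4] [522.5 -15.8 115. ]
shelf scene 0.79 [359.1 201.7] [519.4 -15.6 115. ]
shelf scene 0.
[... 310 characters left out ...]
223.8 275.5] [403.7 143.4 115. ]
jar scene 0.73 [389.1 160.2] [393.7 -88.1 115. ]
mug top 0.83 [222.2 274.9] [404.4 147.  115. ]
mug scene 0.64 [451.1 237.9] [409.6 147.3 115. ]
scraper top 0.57 [253.5 266.9] [430.6  83.5 115. ]
scraper scene 0.75 [417.7 220.9] [441.8  82.9 115. ]
{'clock': 1.0, 'joint_positions': array([-0.9,  0.5, -0.4,  1.6,  0.2,  1.1, -0.2]), 'qvel': array([-0.,  0., -0.,  0., -0.,  0., -0.]), 'effort': array([ -0. , -56.9,  -5.8, -28.1,   0. ,   0. ,  -0. ]), 'eef_pos': array([256. , 597.5, 202.6]), 'tool_rot': array([ 0.2,  1. ,  0. , -0. ]), 'contact_force': array([-0.3,  0.1, -0. ]), 'torque': array([-0., -0.,  0.]), 'grasp_force': 0.0, 'opening': 85.33959472251618}
```

View pics/top0.png

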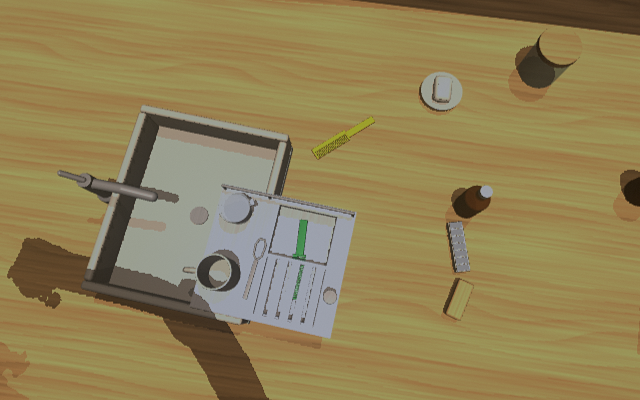

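View pics/sc0.png

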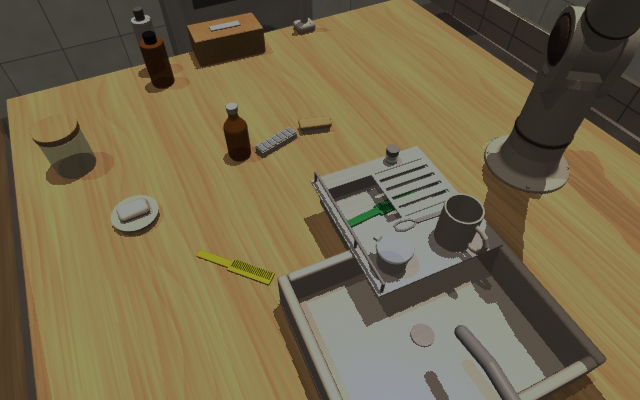

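The top view shows the combs as follows: the green one is in the tray, with its handle at (302,235) and its head under the slats at (297,280). The yellow look-alike lies on the counter at (345,137). In the scene view these are at (365,213) and (237,268). I choose the green comb and will measure it and the shelf corners next.

Run:
```python
from h import *
np.set_printoptions(precision=2,suppress=True)
a=cv2.imread('pics/top0.png')
c=cv2.resize(a[180:340,190:370],None,fx=3.6,fy=3.6,interpolation=cv2.INTER_CUBIC);cv2.imwrite('pics/crop.png',c)
hsv=cv2.cvtColor(a,cv2.COLOR_BGR2HSV)
m=cv2.inRange(hsv,(50,120,50),(80,255,255)); ys,xs=np.nonzero(m)
P=np.array([atz('top',(x,y),75) for x,y in zip(xs,ys)])[:,:2]
print(len(P))
H=P[P[:,0]>475]
(cx,cy),(w,h),ang=cv2.minAreaRect(H.astype(np.float32));print('handle',cx,cy,w,h,ang)
d=np.array(cv2.fitLine(H.astype(np.float32),cv2.DIST_L2,0,.01,.01)).ravel();d*=np.sign(d[0])
print('line',d,np.degrees(np.arctan2(d[1],d[0])))
s=(H-d[2:])@d[:2];print('ends',d[2:]+s.max()*d[:2],np.percentile((H-d[2:])@[-d[1],d[0]],[1,99]))
for n in [(354,213),(331,337),(222,188)]:print(n,atz('top',n,115))
s=get_state();print(s['tool_rot'],R.from_quat(s['tool_rot']).as_matrix())
```

```text
271
handle 513.7388916015625 -4.75749397277832 80.12141418457031 20.654678344726562 6.6729631423950195
line [  1.     0.04 514.41  -5.05] 2.0787618
ends [554.25  -3.6 ] [-7.87  7.9 ]
(354, 213) [ 578.1 -115.8  115. ]
(331, 337) [ 310.29 -102.    115.  ]
(222, 188) [593.58 184.42 115.  ]
[ 0.2   0.98  0.   -0.  ] [[-0.92  0.39  0.  ]
 [ 0.39  0.92  0.  ]
 [ 0.    0.   -1.  ]]
```

View pics/crop.png

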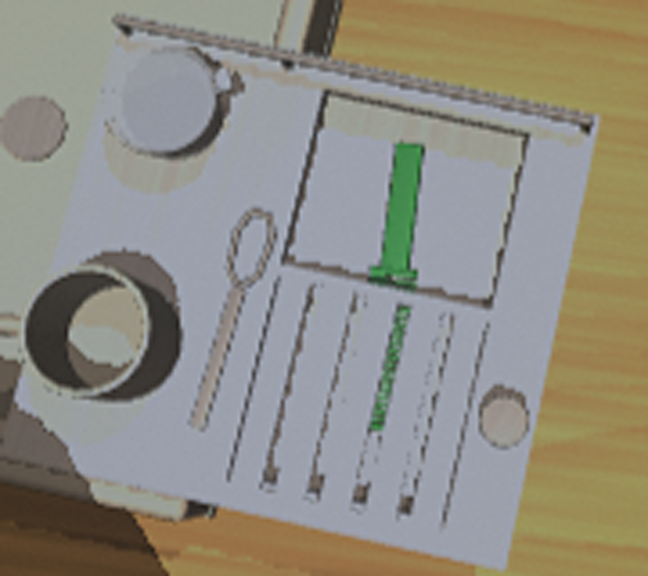

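The crop confirms it: the green handle runs from about (409,145) to (396,265) inside the opening. The shelf is yawed about -3°, its origin is near (517,-11) and the comb is yawed about +2°. I will lift, turn and go to hover.

```bash
python3 -m creep '[0,0,-1,0,0,-1,1, 0,0,-1,0,0,-1,1, 0,0,-1,0,0,-1,1, 0,0,-1,0,0,-1,1, 0,0,-1,0,0,-1,1, 0,0,0,0,0,0,1]'
python3 -m creep '[-0.4,-0.98,0,0,0,0,1, -0.4,-0.98,0,0,0,0,1, -0.4,-0.98,0,0,0,0,1, -0.4,-0.98,0,0,0,0,1, -0.4,-0.98,0,0,0,0,1, -0.4,-0.98,0,0,0,0,1, -0.4,-0.98,0,0,0,0,1, -0.4,-0.98,0,0,0,0,1, -0.4,-0.98,0,0,0,0,1, -0.4,-0.98,0,0,0,0,1, -0.4,-0.98,0,0,0,0,1, -0.4,-0.98,0,0,0,0,1]'
python3 -m creep '[-0.4,-0.98,0,0,0,0,0.5, -0.4,-0.98,0,0,0,0,0.5, -0.4,-0.98,0,0,0,0,0.5, -0.4,-0.98,0,0,0,0,0.5, -0.4,-0.98,0,0,0,0,0.5, -0.4,-0.98,0,0,0,0,0.5, -0.4,-0.98,0,0,0,0,0.5, -0.4,-0.98,0,0,0,0,0.5, -0.4,-0.98,0,0,0,0,0.5, -0.4,-0.98,0,0,0,0,0.5, -0.4,-0.98,0,0,0,0,0.5, -0.2,-0.8,0,0,0,0,0.5]'
```

```text
clock: 1.5
eef_pos: [256.5, 600.1, 333.8]
tool_rot: [-0.018, 1.0, 0.004, 0.002]
contact_force: [0.5, 0.4, 1.5]
opening: 85.5
grasp_force: 0.0
clock: 2.5
eef_pos: [385.5, 306.1, 327.5]
tool_rot: [-0.015, 1.0, 0.0, 0.0]
contact_force: [0.3, 1.9, -0.8]
opening: 85.5
grasp_force: 0.0
clock: 3.5
eef_pos: [510.0, 19.4, 327.4]
tool_rot: [-0.015, 1.0, -0.0, 0.0]
contact_force: [0.2, -0.3, 0.4]
opening: 42.6
grasp_force: 0.0
```

Run:
```python
from h import *
np.set_printoptions(precision=2,suppress=True)
snap('wrist','w0');s=get_state();print(s['clock'],s['eef_pos'],s['opening'],s['joint_positions'],R.from_quat(s['tool_rot']).as_matrix())
for t,z in dict(comb_handle_end=72,opening=115,guard_rail=145,comb=69).items():
  for r in pinpoint(t,'wrist')[:2]: print(t,round(r['p'],2),np.array(r['location']),atz('wrist',r['location'],z))
```

```text
3.55 [510.64  14.65 327.2 ] 43.138782994227725 [ 0.02  0.12 -0.11  1.74  0.02  1.28  1.5 ] [[-1.   -0.02  0.  ]
 [-0.02  1.   -0.  ]
 [-0.   -0.   -1.  ]]
comb_handle_end 0.77 [296.  191.4] [556.44 -10.74  72.  ]
opening 0.93 [292.9 168. ] [514.46  -8.91 115.  ]
guard_rail 0.76 [284.  230.8] [581.41 -14.79 145.  ]
comb 0.66 [298.1 119.8] [462.85  -2.78  69.  ]
comb 0.66 [262.5 308.7] [744.35 -53.41  69.  ]
```

View pics/w0.png

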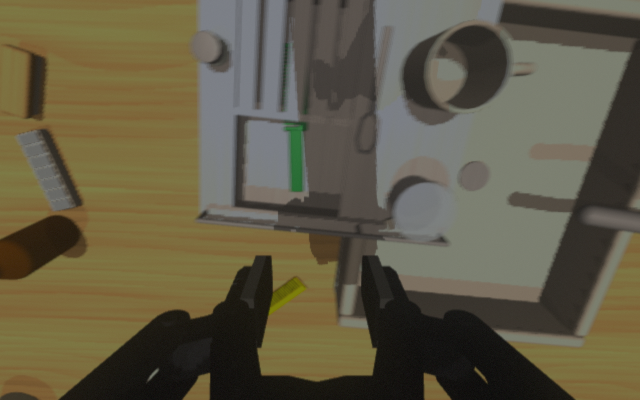

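The wrist view shows the green handle running from (293,127) to (296,191) inside the opening, with the yellow comb on the counter at (287,294). I will segment the handle here for its y and yaw.

Run:
```python
from h import *
np.set_printoptions(precision=2,suppress=True)
m=cv2.inRange(cv2.cvtColor(cv2.imread('pics/w0.png'),cv2.COLOR_BGR2HSV),(50,120,50),(80,255,255))
ys,xs=np.nonzero(m);k=(ys>134)&(ys<200)
P=np.array([atz('wrist',(x,y),75)[:2] for x,y in zip(xs[k],ys[k])],np.float32)
d=cv2.fitLine(P,cv2.DIST_HUBER,0,.01,.01).ravel();d*=1
n=(P-d[2:])@[-d[1],d[0]];print('line',d,np.degrees(np.arctan(d[1]/d[0])),'x',P[:,0].min(),P[:,0].max(),'width',np.percentile(n,[1,99]))
print('shelf edge z145',atz('wrist',(202,218),145),atz('wrist',(446,242),145))
print('opening corners',[atz('wrist',p,115)[:2] for p in[(237,116),(238,204)]])
```

```text
line [  1.     0.01 516.09  -4.52] 0.7907738 x 480.84155 553.0039 width [-6.36  6.5 ]
shelf edge z145 [ 568.4  -106.64  145.  ] [589.96 174.97 145.  ]
opening corners [array([456.97, -68.61]), array([560.8 , -72.16])]
```

```bash
python3 -m creep '[-0.5,-0.76,0,0,0,0,0.5, 0,0,0,0,0,0,0.5, 0,0,1,0,0,0,0.5, 0,0,1,0,0,0,0.5, 0,0,1,0,0,0,0.5, 0,0,1,0,0,0,0.5, 0,0,1,0,0,0,0.5, 0,0,1,0,0,0,0.5, 0,0,1,0,0,0,0.5, 0,0,0.4,0,0,0,0.5, 0,0,0,0,0,0,0.5, 0,0,0,0,0,0,0.5]' 40
python3 - <<'E'
from h import *
np.set_printoptions(precision=3,suppress=True)
snap('wrist','w1');s=get_state();print(s['eef_pos'],R.from_quat(s['tool_rot']).as_matrix(),s['contact_force'])
E
```

```text
clock: 4.75
eef_pos: [522.4, 3.9, 142.9]
tool_rot: [-0.016, 1.0, 0.0, -0.0]
contact_force: [-0.3, 0.6, 0.3]
opening: 42.8
grasp_force: 0.0
[523.268   3.808 143.809] [[-0.999 -0.032  0.002]
 [-0.032  0.999  0.   ]
 [-0.002  0.    -1.   ]] [0.026 0.934 0.673]
```

View pics/w1.png

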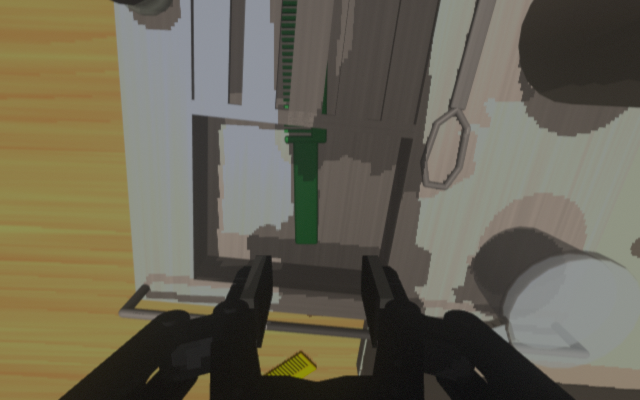

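The wrist view shows the handle from (305,140) to (306,243), and the fingers centred at column 317. I will work out the offset from these.

Run:
```python
from h import *
np.set_printoptions(precision=2,suppress=True)
print([atz('wrist',p,75)[:2] for p in[(305,142),(306,190),(306.5,243)]])
print([atz('wrist',p,115)[:2] for p in[(193,113),(193,280),(415,138)]],'rail',atz('wrist',(250,325),145))
print(proj('wrist',get_state()['eef_pos']))
```

```text
[array([476.91,  -6.91]), array([512.63,  -5.46]), array([556.3 ,  -4.16])]
[array([456.25, -70.86]), array([567.39, -80.64]), array([466.61,  59.39])] rail [579.07 -36.37 145.  ]
[318.46 243.36]
```

```bash
python3 -m creep '[0,-0.35,0,0,0,0,0.5, 0,0,1,0,0,0,0.5, 0,0,1,0,0,0,0.5, 0,0,0.6,0,0,0,0.5, 0,0,0.2,0,0,0,0.5, 0,0,0,0,0,0,0.5, 0,0,0,0,0,0,0.5]'
```

```text
clock: 5.38
eef_pos: [523.8, -6.0, 73.8]
tool_rot: [-0.016, 1.0, -0.0, 0.001]
contact_force: [-0.4, 0.1, 0.4]
opening: 42.3
grasp_force: 0.0
```

```bash
python3 -m creep '[0,0,0.14,0,0,0,0.5, 0,0,0,0,0,0,0.3, 0,0,0,0,0,0,0, 0,0,0,0,0,0,0, 0,0,0,0,0,0,0, 0,0,0,0,0,0,0, 0,0,0,0,0,0,0]' 40
```

```text
clock: 5.97
eef_pos: [522.7, -5.6, 69.2]
tool_rot: [-0.016, 1.0, 0.0, 0.0]
contact_force: [0.2, 0.6, -1.6]
opening: -0.1
grasp_force: 0.0
```

Run:
```python
from h import *
snap('wrist','w2');a=snap('scene','s2')
cv2.imwrite('pics/m2.png',np.hstack([cv2.imread('pics/w2.png')[0:400,120:520],cv2.resize(cv2.imread('pics/s2.png')[140:300,290:450],(400,400))]))
s=get_state();print(s['contact_force'],s['opening'],s['eef_pos'])
```

```text
[ 0.29001367  0.27377041 -1.15961896] -0.18067017150809253 [522.5977658   -5.61722874  69.10343355]
```

View pics/m2.png

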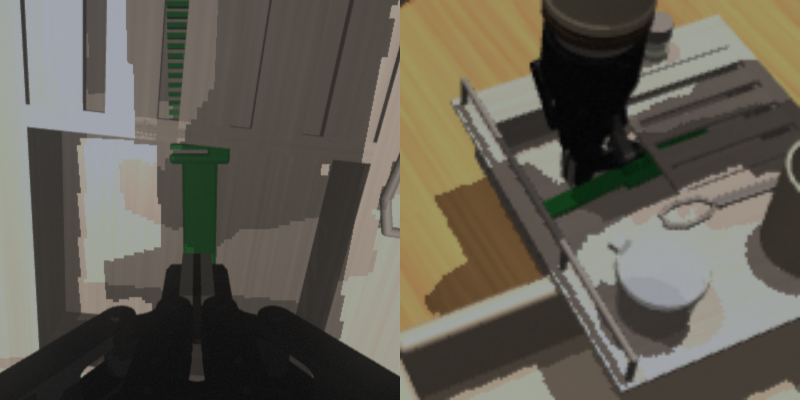

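The wrist crop shows the handle at crop (200,205), running under or behind the shut fingertips at (198,255), so the fingers closed above it or beside it. I will open, back off a little and triangulate the comb's height.

```bash
python3 -m creep '[0,0,-1,0,0,0,0.5, 0,0,-1,0,0,0,0.5, 0,0,-1,0,0,0,0.5, 0,0,0,0,0,0,0.5, 0,0,0,0,0,0,0.5]'
python3 - <<'E'
from h import *
np.set_printoptions(precision=2,suppress=True)
def green(f):
    return cv2.inRange(cv2.cvtColor(cv2.imread(f'pics/{f}.png'),cv2.COLOR_BGR2HSV),(50,120,40),(80,255,255))
snap('wrist','w3');snap('top','t3');snap('scene','s3')
print(get_state()['eef_pos'])
for n,f in(('wrist','w3'),('top','t3'),('scene','s3')):
  m=green(f);nn,l,st,ce=cv2.connectedComponentsWithStats(m)
  for i in range(1,nn):
    if st[i,4]>25: print(n,st[i],ce[i])
  for r in pinpoint('comb_handle_end',n)[:2]: print('  HE',round(r['p'],2),np.array(r['location']),[atz(n,r['location'],z)[:2] for z in(65,72,80)])
  for r in pinpoint('comb',n)[:2]: print('  C',round(r['p'],2),np.array(r['location']),[atz(n,r['location'],z)[:2] for z in(62,69,77)])
E
```

```text
clock: 6.48
eef_pos: [524.1, -5.6, 145.7]
tool_rot: [-0.016, 1.0, -0.0, 0.002]
contact_force: [-0.3, -0.4, -0.1]
opening: 42.7
grasp_force: 0.0
[521.7   -5.72 143.11]
wrist [325 125  14  19  86] [331.52 131.65]
wrist [ 308  152   22   87 1522] [319.09 200.99]
  HE 0.58 [314.8 242.9] [array([558.31,  -7.03]), array([554.99,  -7.09]), array([551.19,  -7.16])]
  HE 0.7 [375.8 118.5] [array([ 828.86, -139.64]), array([ 825.8 , -139.32]), array([ 822.31, -138.95])]
  HE 0.58 [224.6 274.3] [array([407.9 , 154.07]), array([407.69, 152.4 ]), array([407.45, 150.5 ])]
  C 0.92 [346.2 131.4] [array([786.84, -72.45]), array([784.07, -72.58]), array([780.91, -72.73])]
  C 0.66 [465.  207.8] [array([ 637.32, -372.44]), array([ 635.56, -370.55]), array([ 633.55, -368.38])]
scene [348 205  46  22 281] [368.38 214.88]
  HE 0.84 [346.9 226.3] [array([553.21,  -3.18]), array([556.22,   1.08]), array([559.66,   5.94])]
  HE 0.72 [419.5 221.3] [array([407.79,  59.33]), array([412.2 ,  62.99]), array([417.23,  67.16])]
  C 0.78 [236.4 269.1] [array([799.65, -17.85]), array([800.3 , -13.48]), array([801.03,  -8.47])]
  C 0.57 [379.7 211.1] [array([466.41,  -6.64]), array([470.24,  -2.37]), array([474.61,   2.51])]
```

View pics/w3.png

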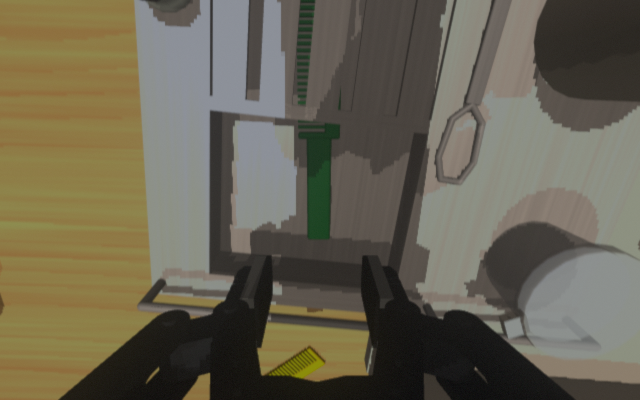

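The handle is unmoved, from (319,138) to (318,239). So the tips closed above it, and the comb lies lower than assumed. I will probe down with a narrower opening, in small steps, watching the force.

```bash
python3 -m creep '[0,0,1,0,0,0,0.36, 0,0,1,0,0,0,0.36, 0,0,0.9,0,0,0,0.36, 0,0,0,0,0,0,0.36, 0,0,0,0,0,0,0.36]'
python3 -m creep '[0,0,0.1,0,0,0,0.36, 0,0,0,0,0,0,0.36]'
python3 -m creep '[0,0,0.06,0,0,0,0.36, 0,0,0,0,0,0,0.36]'
```

```text
clock: 7.35
eef_pos: [521.3, -5.6, 70.6]
tool_rot: [-0.016, 1.0, 0.0, -0.002]
contact_force: [-0.3, -0.1, -0.4]
opening: 30.7
grasp_force: 0.0
clock: 7.52
eef_pos: [523.7, -5.6, 70.2]
tool_rot: [-0.016, 1.0, 0.0, 0.001]
contact_force: [-0.0, 0.1, -0.3]
opening: 30.9
grasp_force: 0.0
clock: 7.68
eef_pos: [523.4, -5.6, 68.5]
tool_rot: [-0.016, 1.0, 0.0, 0.001]
contact_force: [-0.6, -0.4, 0.2]
opening: 30.9
grasp_force: 0.0
```

```bash
for i in 1; do python3 -m creep '[0,0,0.06,0,0,0,0.36, 0,0,0,0,0,0,0.36]'; done
python3 -m creep '[0,0,0.06,0,0,0,0.36, 0,0,0,0,0,0,0.36]'
python3 -m creep '[0,0,0.06,0,0,0,0.36, 0,0,0,0,0,0,0.36]'
```

```text
clock: 7.85
eef_pos: [522.8, -5.6, 66.3]
tool_rot: [-0.016, 1.0, 0.0, 0.0]
contact_force: [-0.4, -0.0, 0.1]
opening: 30.9
grasp_force: 0.0
clock: 8.02
eef_pos: [522.5, -5.6, 64.5]
tool_rot: [-0.016, 1.0, 0.0, -0.0]
contact_force: [0.0, 0.2, 0.1]
opening: 30.7
grasp_force: 0.0
clock: 8.18
eef_pos: [522.4, -5.6, 62.8]
tool_rot: [-0.016, 1.0, 0.0, -0.0]
contact_force: [0.2, -0.4, 0.1]
opening: 30.6
grasp_force: 0.0
```

```bash
python3 -m creep '[0,0,0,0,0,0,0.1, 0,0,0,0,0,0,0, 0,0,0,0,0,0,0, 0,0,0,0,0,0,0, 0,0,0,0,0,0,0]' 40
```

```text
clock: 8.6
eef_pos: [522.6, -5.6, 63.1]
tool_rot: [-0.016, 1.0, 0.0, 0.0]
contact_force: [-0.1, -0.3, -0.8]
opening: -0.0
grasp_force: 0.0
```

Run:
```python
from h import *
snap('wrist','w4');snap('scene','s4')
s=get_state();p=s['eef_pos'];print(proj('scene',p),proj('scene',p+[0,0,50]),proj('wrist',p),np.array(optics.camera_model('wrist')['world_from_camera'])[:3,3])
print('comb pts scene',[proj('scene',(522,-5,z)) for z in(60,66,72)])
a=cv2.resize(cv2.imread('pics/w4.png')[90:290,220:420],(400,400),interpolation=cv2.INTER_CUBIC)
b=cv2.resize(cv2.imread('pics/s4.png')[170:250,320:400],(400,400),interpolation=cv2.INTER_CUBIC)
cv2.imwrite('pics/m4.png',cv2.convertScaleAbs(np.hstack([a,b]),alpha=1.8,beta=20))
```

```text
[358.37254906 220.6612302 ] [360.24461993 206.09528882] [318.41494504 243.34516171] [440.95317207  -9.21117606 233.8188704 ]
comb pts scene [array([358.66738226, 221.62119409]), array([358.88471948, 219.94645939]), array([359.10424395, 218.25487041])]
```

View pics/m4.png

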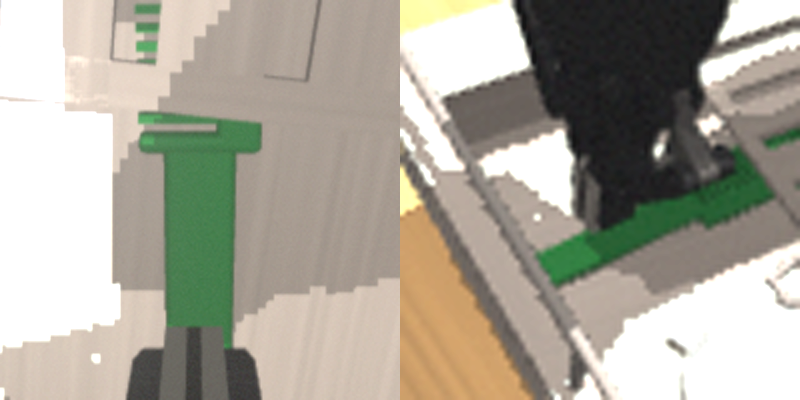

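Run:
```python
from h import *
s=get_state();p=s['eef_pos']
for h in(0,5,10,15,20,25):print(h,[proj('wrist',p+[dx,0,h])for dx in(0,-11)],proj('scene',p+[0,0,h]))
im=cv2.imread('pics/w4.png');print(im[236:268:2,320].tolist())
print(np.array(optics.camera_model('wrist')['world_from_camera']))
```

```text
0 [array([318.41494504, 243.34516171]), array([319.04644595, 225.28950459])] [358.37254906 220.6612302 ]
5 [array([318.46675549, 247.30330192]), array([319.11592351, 228.84897423])] [358.55271541 219.25941765]
10 [array([318.52131719, 251.47162843]), array([319.18916465, 232.60125944])] [358.73439384 217.8458401 ]
15 [array([318.57885528, 255.86733993]), array([319.26648369, 236.56246355])] [358.91760347 216.4203488 ]
20 [array([318.63962011, 260.50956416]), array([319.34823097, 240.75053442])] [359.10236374 214.98279251]
25 [array([318.70389096, 265.41963608]), array([319.43479811, 245.18553632])] [359.28869442 213.53301741]
[[31, 59, 27], [34, 60, 29], [32, 58, 26], [33, 59, 29], [34, 60, 28], [30, 58, 26], [31, 58, 26], [31, 59, 27], [33, 57, 29], [32, 36, 36], [33, 36, 38], [33, 36, 36], [35, 38, 40], [32, 33, 35], [29, 32, 33], [28, 31, 31]]
[[-2.98657562e-02 -9.47067319e-01 -3.19642816e-01  4.40953172e+02]
 [ 9.99553916e-01 -2.82750726e-02 -9.61709801e-03 -9.21117606e+00]
 [ 7.01153882e-05 -3.19787450e-01  9.47489304e-01  2.33818870e+02]
 [ 0.00000000e+00  0.00000000e+00  0.00000000e+00  1.00000000e+00]]
```

The picture shows the shut fingertips at row 254 in the wrist view, but the reported TCP projects to row 243. The tips are therefore about 13 mm above the reported TCP, which explains the two misses. I will open and continue the probe downward.

```bash
python3 -m creep '[0,0,-0.2,0,0,0,0.36, 0,0,0,0,0,0,0.36, 0,0,0,0,0,0,0.36, 0,0,0,0,0,0,0.36]'
python3 -m creep '[0,0,0.2,0,0,0,0.36, 0,0,0.1,0,0,0,0.36, 0,0,0,0,0,0,0.36]'
python3 -m creep '[0,0,0.06,0,0,0,0.36, 0,0,0,0,0,0,0.36]'
python3 -m creep '[0,0,0.06,0,0,0,0.36, 0,0,0,0,0,0,0.36]'
```

```text
clock: 9.03
eef_pos: [522.8, -5.7, 68.3]
tool_rot: [-0.016, 1.0, 0.0, 0.0]
contact_force: [0.0, 0.1, 0.2]
opening: 31.0
grasp_force: 0.0
clock: 9.28
eef_pos: [521.8, -5.7, 59.7]
tool_rot: [-0.016, 1.0, 0.0, -0.001]
contact_force: [-1.5, 0.3, 0.3]
opening: 30.9
grasp_force: 0.0
clock: 9.45
eef_pos: [522.3, -5.7, 58.7]
tool_rot: [-0.016, 1.0, 0.0, -0.0]
contact_force: [0.5, 1.1, 0.0]
opening: 30.6
grasp_force: 0.0
clock: 9.62
eef_pos: [522.5, -5.6, 57.4]
tool_rot: [-0.016, 1.0, 0.0, -0.0]
contact_force: [-0.8, 1.1, -1.0]
opening: 30.5
grasp_force: 0.0
```

```bash
python3 -m creep '[0,0,0.06,0,0,0,0.36, 0,0,0,0,0,0,0.36]'
python3 -m creep '[0,0,0.0,0,0,0,0.1, 0,0,0,0,0,0,0, 0,0,0,0,0,0,0, 0,0,0,0,0,0,0]' 40
```

```text
clock: 9.78
eef_pos: [522.5, -5.6, 55.9]
tool_rot: [-0.016, 1.0, 0.0, -0.0]
contact_force: [0.4, -1.0, -0.3]
opening: 31.1
grasp_force: 0.0
clock: 10.12
eef_pos: [522.7, -5.7, 56.2]
tool_rot: [-0.016, 1.0, 0.0, 0.0]
contact_force: [-0.4, 0.2, -0.1]
opening: 0.2
grasp_force: 0.0
```

```bash
python3 -m creep '[0,0,0.06,0,0,0,0, 0,0,0,0,0,0,0]'
python3 -m creep '[0,0,0.06,0,0,0,0, 0,0,0,0,0,0,0]'
python3 -m creep '[0,0,0.06,0,0,0,0, 0,0,0,0,0,0,0]'
python3 - <<'E'
from h import *
snap('wrist','w5');snap('scene','s5')
s=get_state();p=s['eef_pos'];print(p,s['contact_force'])
a=cv2.resize(cv2.imread('pics/w5.png')[90:290,220:420],(400,400),interpolation=cv2.INTER_CUBIC)
b=cv2.resize(cv2.imread('pics/s5.png')[170:250,320:400],(400,400),interpolation=cv2.INTER_CUBIC)
cv2.imwrite('pics/m5.png',cv2.convertScaleAbs(np.hstack([a,b]),alpha=1.8,beta=20))
E
```

```text
clock: 10.28
eef_pos: [522.5, -5.7, 54.4]
tool_rot: [-0.016, 1.0, 0.0, -0.0]
contact_force: [0.3, -0.5, 0.5]
opening: -0.1
grasp_force: 0.0
clock: 10.45
eef_pos: [522.4, -5.6, 52.8]
tool_rot: [-0.016, 1.0, 0.0, -0.0]
contact_force: [0.3, -0.5, -1.0]
opening: 0.0
grasp_force: 0.0
clock: 10.62
eef_pos: [522.4, -5.6, 51.3]
tool_rot: [-0.016, 1.0, 0.0, -0.0]
contact_force: [-0.3, -1.2, -0.1]
opening: 0.3
grasp_force: 0.0
[522.53066917  -5.64262367  51.47502683] [0.86085416 0.60102764 0.28707291]
```

View pics/m5.png

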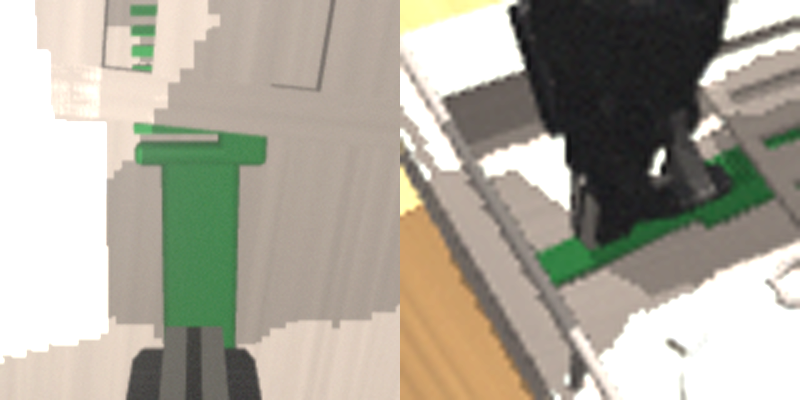

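The scene crop shows the shut tips at (595,245), just over the handle with its centre at about row 248. They are still a few mm above it. I will shift 8 mm towards the robot for body clearance and continue probing while shut.

```bash
python3 -m creep '[0.3,0,0,0,0,0,0, 0,0,0.06,0,0,0,0, 0,0,0,0,0,0,0, 0,0,0,0,0,0,0]'
python3 -m creep '[0,0,0.06,0,0,0,0, 0,0,0,0,0,0,0]'
python3 -m creep '[0,0,0.06,0,0,0,0, 0,0,0,0,0,0,0]'
python3 -m creep '[0,0,0.06,0,0,0,0, 0,0,0,0,0,0,0]'
```

```text
clock: 11.05
eef_pos: [514.9, -5.9, 50.0]
tool_rot: [-0.016, 1.0, 0.0, -0.0]
contact_force: [0.0, -0.2, 0.3]
opening: -0.0
grasp_force: 0.0
clock: 11.22
eef_pos: [515.2, -5.9, 48.4]
tool_rot: [-0.016, 1.0, 0.0, -0.0]
contact_force: [0.5, 0.4, -0.2]
opening: -0.1
grasp_force: 0.0
clock: 11.38
eef_pos: [515.0, -5.9, 46.8]
tool_rot: [-0.016, 1.0, 0.0, -0.0]
contact_force: [-0.7, 0.3, -0.4]
opening: -0.1
grasp_force: 0.0
clock: 11.55
eef_pos: [515.3, -5.9, 46.4]
tool_rot: [-0.016, 1.0, -0.0, 0.0]
contact_force: [-2.5, -0.7, 8.7]
opening: 0.0
grasp_force: 4.7
```

Contact: the comb's top is at a reported z of about 46.6, so the readings carry an offset of about 28 mm. I will back up, open, and go to about 42.5, just short of the floor at about 40.6.

```bash
python3 -m creep '[0,0,-0.3,0,0,0,0.36, 0,0,0,0,0,0,0.36, 0,0,0,0,0,0,0.36, 0,0,0,0,0,0,0.36]'
python3 -m creep '[0,0,0.3,0,0,0,0.36, 0,0,0.05,0,0,0,0.36, 0,0,0,0,0,0,0.36]'
python3 -m creep '[0,0,0.08,0,0,0,0.36, 0,0,0,0,0,0,0.36]'
python3 -m creep '[0,0,0.05,0,0,0,0.36, 0,0,0,0,0,0,0.36]'
```

```text
clock: 11.88
eef_pos: [515.2, -5.9, 53.1]
tool_rot: [-0.016, 1.0, -0.0, 0.0]
contact_force: [-0.5, 0.2, 1.0]
opening: 30.4
grasp_force: 0.0
clock: 12.13
eef_pos: [514.1, -5.9, 43.2]
tool_rot: [-0.016, 1.0, 0.0, -0.001]
contact_force: [0.1, -0.3, -0.1]
opening: 30.9
grasp_force: 0.0
clock: 12.3
eef_pos: [514.8, -5.9, 41.8]
tool_rot: [-0.016, 1.0, 0.0, -0.0]
contact_force: [0.8, 0.2, 0.1]
opening: 31.0
grasp_force: 0.0
clock: 12.47
eef_pos: [515.0, -5.9, 40.9]
tool_rot: [-0.016, 1.0, 0.0, -0.0]
contact_force: [-0.5, -0.9, -0.5]
opening: 31.0
grasp_force: 0.0
```

Now I will close.

```bash
python3 -m creep '[0,0,0,0,0,0,0.1, 0,0,0,0,0,0,0, 0,0,0,0,0,0,0, 0,0,0,0,0,0,0, 0,0,0,0,0,0,0]' 50
```

```text
clock: 12.88
eef_pos: [515.4, -5.8, 41.3]
tool_rot: [-0.016, 1.0, 0.0, 0.0]
contact_force: [0.2, 0.7, 2.3]
opening: 16.1
grasp_force: 49.1
```

Gripped: opening 16 mm, grip 49 N. Next I will tilt the handle up (ry negative) while drawing forward, keeping the tooth end low.

```bash
python3 -m creep '[-0.14,0,-0.3,0,-0.5,0,0, -0.14,0,-0.28,0,-0.5,0,0, -0.12,0,-0.26,0,-0.5,0,0, -0.12,0,-0.26,0,-0.5,0,0, 0,0,0,0,0,0,0, 0,0,0,0,0,0,0]' 50
python3 - <<'E'
from h import *
s=get_state();m=R.from_quat(s['tool_rot']).as_matrix();print(s['eef_pos'],m[:,2],s['contact_force'],s['opening'],s['joint_positions'])
E
```

```text
clock: 13.38
eef_pos: [525.9, -5.7, 69.4]
tool_rot: [-0.016, 0.996, 0.001, 0.087]
contact_force: [-0.4, -0.0, -1.1]
opening: 16.0
grasp_force: 48.8
[525.86776032  -5.66605316  69.419627  ] [ 0.17275743  0.00532505 -0.98495001] [-0.44691076 -0.0341042  -1.13061017] 16.017141701173557 [ 0.03579323  0.3432606  -0.08946908  2.1369356   0.06949082  0.48988909
  1.49792902]
```

```bash
python3 -m creep '[-0.17,0,-0.24,0,-0.5,0,0, -0.17,0,-0.23,0,-0.5,0,0, -0.14,0,-0.23,0,-0.5,0,0, -0.14,0,-0.23,0,-0.5,0,0, 0,0,0,0,0,0,0, 0,0,0,0,0,0,0]'
python3 - <<'E'
from h import *
s=get_state();m=R.from_quat(s['tool_rot']).as_matrix();print(s['eef_pos'],m[:,2],s['contact_force'],s['opening'],s['joint_positions'])
E
```

```text
clock: 13.88
eef_pos: [535.7, -5.2, 95.2]
tool_rot: [-0.016, 0.985, 0.003, 0.173]
contact_force: [0.1, -0.5, -0.9]
opening: 15.8
grasp_force: 48.8
[535.7151968   -5.22260222  95.16946514] [ 0.34003591  0.01071192 -0.94035144] [ 0.11240888 -0.48774492 -0.86113039] 15.847660460806416 [ 0.03141368  0.24507234 -0.08270385  2.2555525   0.08504706  0.29558913
  1.48008748]
```

```bash
python3 -m creep '[-0.08,0,-0.13,0,-0.3,0,0, -0.08,0,-0.13,0,-0.3,0,0, 0,0,0,0,0,0,0, -0.2,0,0,0,0,0,0, -0.2,0,0,0,0,0,0, 0,0,0,0,0,0,0, 0,0,0,0,0,0,0]'
python3 - <<'E'
from h import *
s=get_state();m=R.from_quat(s['tool_rot']).as_matrix();print(s['eef_pos'],m[:,2],s['contact_force'],s['opening'],s['joint_positions'])
E
```

```text
clock: 14.47
eef_pos: [547.7, -4.8, 107.2]
tool_rot: [-0.015, 0.98, 0.003, 0.2]
contact_force: [-0.1, 0.3, -0.2]
opening: 15.9
grasp_force: 48.8
[547.68389814  -4.81289274 107.17397623] [ 0.39091015  0.01244703 -0.92034468] [-0.13103946  0.34516244 -0.24383474] 15.873149175289518 [ 0.02872931  0.22426439 -0.07933211  2.26992697  0.09325097  0.2472286
  1.4715275 ]
```

Run:
```python
from h import *
snap('scene','s6');snap('top','t6')
# predicted handle end
p=np.array([517.4+54.1,-3,115+35.6]);g=np.array([517.4+54.1-39*.92,-5,115+35.6-39*.39])
for n in('scene','top'):
  print(n,proj(n,p),proj(n,g),[(round(r['p'],2),np.array(r['location']).round(1)) for r in pinpoint('comb_handle_end',n)[:3]])
print('lower by 10:',proj('scene',p-[0,0,10]))
```

```text
scene [341.46068827 204.04010472] [355.87058249 201.70312015] [(0.86, array([194.8, 250.5])), (0.75, array([341. , 203.3])), (0.27, array([393.5, 258.9]))]
top [302.17038162 205.55768971] [300.97429352 223.28510918] [(0.98, array([374.3, 120.6])), (0.68, array([304.7, 206.8]))]
lower by 10: [341.22297843 207.23418667]
```

Run:
```python
import cv2,numpy as np
b=cv2.imread('pics/s6.png')[160:260,300:400]
c=cv2.imread('pics/t6.png')[180:280,250:350]
cv2.imwrite('pics/m6.png',cv2.convertScaleAbs(cv2.resize(np.hstack([b,c]),(800,400),interpolation=cv2.INTER_CUBIC),alpha=1.6,beta=20))
```

```text
(no output)
```

View pics/m6.png

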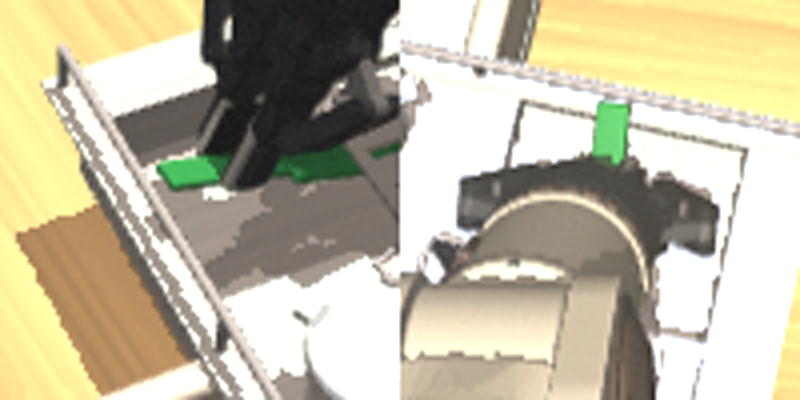

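The picture shows the handle tilted up between the fingers, with its end at scene px (341,203) against a predicted (341,204). It sits just short of the rail and above it, so I will continue pulling along the comb's axis.

```bash
python3 -m creep '[-0.4,0,-0.04,0,0,0,0, -0.4,0,0,0,0,0,0, -0.4,0,0,0,0,0,0, -0.4,0,0,0,0,0,0, 0,0,0,0,0,0,0, 0,0,0,0,0,0,0, 0,0,0,0,0,0,0]'
python3 - <<'E'
from h import *
s=get_state();m=R.from_quat(s['tool_rot']).as_matrix();print(s['eef_pos'],m[:,2],s['contact_force'],s['opening'],s['joint_positions'])
a=np.arcsin(m[0,2]);u=np.array([np.cos(a),np.sin(a)]);P=np.array([s['eef_pos'][0]-517.4,s['eef_pos'][2]-115.3]);T=P-141*u-31*np.array([u[1],-u[0]]);print('T',T,'H',T+180*u)
E
```

```text
clock: 15.25
eef_pos: [582.5, -3.8, 123.1]
tool_rot: [-0.015, 0.98, 0.003, 0.199]
contact_force: [0.1, -0.3, -0.2]
opening: 15.8
grasp_force: 48.8
[582.53007174  -3.77774328 123.0964144 ] [ 0.389696    0.0123062  -0.92086133] [ 0.08411445 -0.26808953 -0.18689672] 15.774024195457287 [ 0.03394399  0.24862098 -0.08541865  2.18147213  0.0848192   0.31282925
  1.48228542]
T [-76.80354531 -18.60147094] H [88.96629446 51.54380845]
```

```bash
python3 -m creep '[-0.4,0,-0.04,0,0,0,0, -0.4,0,0,0,0,0,0, -0.4,0,0,0,0,0,0, 0,0,0,0,0,0,0]'
python3 -m creep '[-0.4,0,-0.2,0,0,0,0, -0.3,0,-0.3,0,0,0,0, -0.2,0,-0.5,0,0,0,0, -0.2,0,-0.5,0,0,0,0, -0.2,0,-0.5,0,0,0,0, -0.2,0,-0.5,0,0,0,0, -0.2,0,-0.5,0,0,0,0, -0.2,0,-0.5,0,0,0,0, -0.2,0,-0.5,0,0,0,0, 0,0,0,0,0,0,0, 0,0,0,0,0,0,0]'
python3 - <<'E'
from h import *
s=get_state();m=R.from_quat(s['tool_rot']).as_matrix();print(s['eef_pos'],s['contact_force'],s['opening'],s['qvel'])
a=np.arcsin(m[0,2]);u=np.array([np.cos(a),np.sin(a)]);P=np.array([s['eef_pos'][0]-517.4,s['eef_pos'][2]-115.3]);T=P-141*u-31*np.array([u[1],-u[0]]);print('T',T,'H',T+180*u)
E
```

```text
clock: 15.58
eef_pos: [613.9, -2.7, 138.3]
tool_rot: [-0.015, 0.979, 0.003, 0.202]
contact_force: [0.7, 0.1, 0.0]
opening: 15.9
grasp_force: 48.8
clock: 16.5
eef_pos: [620.0, -2.6, 249.7]
tool_rot: [-0.015, 0.98, 0.003, 0.2]
contact_force: [1.2, -0.4, -0.7]
opening: 16.1
grasp_force: 48.8
[620.02068327  -2.59380272 249.70450316] [ 1.19401803 -0.40749225 -0.72526252] 16.064634003136117 [-1.58295810e-03  2.21893999e-02  2.25317061e-03  2.93575349e-02
 -1.13725172e-03 -5.53006881e-03 -8.54245871e-05]
T [-39.24053482 107.62027641] H [126.33770766 178.21663337]
```

```bash
python3 -m creep '[0,0,0,0,0,0,0, 0,0,0,0,0,0,0, 0,0,0,0,0,0,0, 0,0,0,0,0,0,0, 0,0,0,0,0,0,0, 0,0,0,0,0,0,0]'
python3 - <<'E'
from h import *
snap('scene','s7')
for q,(x,z) in dict(comb_handle_end=(126.3,178.2),comb_tooth_end=(-39.2,107.6)).items():
  print(q,proj('scene',(517.4+x,-4,115+z)),[(round(r['p'],2),np.array(r['location']).round(1)) for r in pinpoint(q,'scene')[:3]])
s=get_state();print(s['eef_pos'],s['grasp_force'],abs(s['qvel']).max())
E
```

```text
clock: 17.0
eef_pos: [619.3, -2.5, 248.3]
tool_rot: [-0.016, 0.98, 0.003, 0.199]
contact_force: [-0.1, -0.5, 0.2]
opening: 15.9
grasp_force: 48.8
comb_handle_end [307.75428126 164.91614416] [(0.65, array([196.6, 252.3])), (0.62, array([307.2, 165.4]))]
comb_tooth_end [385.09500079 161.9928759 ] [(0.66, array([385.4, 162.6])), (0.64, array([273. , 282.2]))]
[619.41348994  -2.56423346 248.53971811] 48.80905508995056 0.0031543137718888035
```

Both ends show within a pixel of where they should be, and the comb is still and gripped.

```bash
python3 -c "
from rig import job;print(job.job_done())"
```

```text
the job is handed in; nothing more can be done
None
```

The green comb came out slantwise through the opening, handle end first, and I handed the job in at about 17 s with it held still at 49 N, both ends more than 100 mm above the deck; the judge returned no verdict.

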